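Tip a book cover over against the pressing board

ROBOT

A 7-joint arm with a two-finger parallel gripper is mounted at the origin on the work surface. World frame = base frame: x ahead of the robot, y to its left, z up, the work surface at z = 0. Lengths are in m, angles in rad, forces in N, time in s.
With the tool pointing down it reaches from about 0.4 to 0.875 m from the base axis. Payload 4.4 kg.
Tool frame: the origin (TCP) lies midway between the tips of the shut fingers; the grasp point (between the pads) lies 19 mm behind it (arm.grasp_offset is the distance from the TCP to the grasp point, in m); z points along the fingers, y is the line along which they close (so a half turn about z gives the same grasp; the last joint's range is limited). The gripper opens to 85 mm and grips with 20 to 120 N. Pads are 22 mm wide; open, the fingers measure 114 mm over their backs; the gripper's body (76 mm by 85 mm) begins 54 mm behind the grasp point. The pads swing forward as they close: fully open they stand 13 mm farther back than shut.
Start: joints at [-1.281, 0.628, 0.038, 1.517, -0.027, 0.996, -0.02], TCP at [0.226, 0.609, 0.231] pointing down, gripper open.
Joint ranges: [-3.06, 3.06], [-0.37, 2.12], [-1.25, 1.32], [0.18, 2.47], [-1.1, 4.24], [0.23, 1.98], [-2.94, 2.94]. Speed limits (rad/s): [2.57, 2.57, 3.14, 3.14, 3.14, 3.14, 3.14].

INTERFACE

Orientations are given as a rotation vector (axis times angle).
In Python, from plant import arm gives the robot as it stands.
- The arm moves only by the tool arm_command, never from a script. Its argument "steps" is one flat list of numbers, 5 for each row, row after row: the shift along the tool's x, y, z in mm, then the turn about the tool's z in rad, then the finger opening in mm, from 0 to 85.4. A call has 1 to 5 rows; each row shifts and turns the commanded pose from where the row before left it, along the tool's axes as they then stand; what a row does not reach is not made up. A row lasts 1/8 s, in which the tool goes at most 62.5 mm and 10.7 degrees, less where a joint would pass 70% of its speed; a pose out of reach is approached as far as the arm can. A call with a gripper value outside its range is refused whole. The fingers move at their own pace and stop on an object; "grip_force" is the grip in N (left out, the last holds). Time passes only in rows, so rows that do not move let the fingers close. It gives the time, the measured TCP pose, the force, the opening and the grip force at its end, in the units of the state.
- arm.read_state(): the state, without advancing time (a new reading comes with each control period).
- arm.read_camera(name): name is "side" or "top"; returns a dict with "color" (384x512x3 uint8, red, green, blue), "z_map" (384x512 float32, m along the optical axis (not along the pixel's ray), 0 where there is no reading), "fx", "fy", "cx", "cy" (pixels), "k1" (the pictures are not rectified: a ray, as slopes to the right and down, at radius r is drawn at 1 + k1 r^2 times it, then the intrinsics apply), "R" (3x3) and "t" (3): a world point X has camera coordinates R X + t. Camera axes: x right, y down, z forward; pixel columns grow to the right and rows downward; lengths in m; the calibration is good to about 2 mm. A picture is of the moment at which its call begins.
- arm.finish_job(): hands the job in; it is judged then, once.
The state is a dict: "time_s": time; "joint_pos": joint angles; "qd": joint speeds; "effort": joint torques, N m; "tcp_pos": TCP position; "tool_rot": TCP orientation; "ft_force": force on the tool from outside, world axes, zero at the start; "ft_torque": the same for the moment, N m; "grip_width": finger opening in m; "finger_force": force on a finger pad.
Only numpy, scipy, OpenCV 4.12 (cv2) and the standard library are available. Lean on these libraries where they do the work, as an engineer would, in place of code of your own. Each camera call takes 0.05 s, during which the arm holds its last target. There are 200 camera calls.

TASK

A small cloth-covered book cover lies face down on the cutting mat, too flat and too wide to get hold of. Using only the fingers, push it flat along the mat until its far long edge butts against the front edge of the plywood pressing board, tip it up on that edge and over so that it comes to lie face up on the pressing board, then push it on until none of it overhangs. Never pinch it between the fingers or lift it clear, and leave the other things where they are.

Things in the scene. Friction and masses are not known exactly. Their poses are not given: they have to be found in the camera images.
- cover: book cover: stiff flat board 90 x 120 x 6 mm, 65 g, in olive-green cloth, flat on the bench face down (lining paper with a cloth border on top; the face has a small paper title panel). Origin: centre of the face side (underside at start). Own x: across the 90 mm, towards the pressing board at start; y: along the 120 mm; z: out of the lined side, up at start, down when done
- pressing_board: the bookbinder's pressing board, a plain plywood slab 180 mm (own x) x 320 mm (own y) x 15 mm thick, lying fixed on the bench (it does not give when pushed). Origin: centre of its underside, at bench height. Its front edge, facing the robot and the cover, is the upright 15 mm high, 320 mm long face at own x = -90 mm; own x points away from the robot
- board_front (a point): middle of the upper arris of the pressing board's front edge (15 mm above the bench); its axes are those of the pressing board
- cover_lead (a point): middle of the cover's far long edge (own x = +45 mm, half-way through the 6 mm thickness; the edges are square-cut and the cover is rigid, so it bears a lengthwise squeeze of 10 to 15 N, friction about 0.6), the edge that is to butt against the pressing board; once the cover has been turned over it is the edge nearest the robot
- corner_far_left (a point): cover corner at own x +45, y +60 mm, half-way through its thickness
- corner_far_right (a point): cover corner at own x +45, y -60 mm
- corner_near_left (a point): cover corner at own x -45, y +60 mm
- corner_near_right (a point): cover corner at own x -45, y -60 mm
- weight: bystander: binder's steel weight 55 x 85 x 42 mm with a brass stud on top (55 mm high in all), 1.3 kg, standing on the rear half of the pressing board; origin centre of its underside
- bone_folder: bystander: flat bone folder 16 x 158 x 5 mm, long axis its own y, lying on the rear half of the pressing board; origin below its middle
- paste_jar: bystander: white paste jar, 72 mm across, 85 mm high, standing left of the cover; origin centre of its underside
- paste_brush: bystander: flat paste brush 190 mm long (own x), 42 mm wide, 20 mm high, lying right of the cover; origin below its middle
- text_block: bystander: block of sewn pages 86 x 114 x 18 mm lying on the bench to the left; origin centre of its underside
- pencil_mug: bystander: white mug 78 mm across and 95 mm high with pencils standing up to 175 mm, on the right; origin centre of its underside
- awl: bystander: awl with a wooden handle, 121 mm long (own x) and 26 mm thick, lying on the right; origin below the handle's ferrule end
Not all that is in view belongs to the job. What is meant by the cover is not orange or pink, and is the larger of those in its own colour.

How it is judged:
By the outcome, as a careful person would: the job done as asked, in the order asked, and still so for the second after the job is handed in, with the robot touching nothing.
It also fails if it takes over 64 s, if anything falls off the work surface, if the arm or the gripper's body presses on something with over 40 N, if the wrist force passes 120 N, or if a joint passes its speed limit or range.

## Working session

There is one attempt and no reset: what is moved stays moved. The work goes in short steps, Python scripts to look and compute and a tool call to move; the robot and the scene stay as the last step left them, time stands still between calls to the robot, and variables do not carry over. Pictures are saved under pics/ and viewed, at most 10 in all, crops included, and the job is handed in when it is done.

Besides the shell and the picture viewer there is one more tool, called in YAML: its name, and indented under it one key for each argument. arm_command: Moves the arm, as the interface text tells. Its arguments: {"type":"object","properties":{"steps":{"type":"array","items":{"type":"number"}},"grip_force":{"type":"number"}},"required":["steps"]}

```bash
ls; mkdir -p pics; cat > h.py <<'E'
import numpy as np, cv2
from plant import arm
from scipy.spatial.transform import Rotation as Ro
def cam(n):
    c=arm.read_camera(n); c['R']=np.array(c['R']); c['t']=np.array(c['t']); return c
def save(c,name,crop=None,s=1):
    im=c['color'][:,:,::-1]
    if crop: im=im[crop[1]:crop[3],crop[0]:crop[2]]
    cv2.imwrite('pics/'+name,cv2.resize(im,None,fx=s,fy=s,interpolation=cv2.INTER_CUBIC))
def rays(c,uv):
    uv=np.asarray(uv,float).reshape(-1,2)
    d=(uv-[c['cx'],c['cy']])/[c['fx'],c['fy']]
    x=d.copy()
    for _ in range(20): x=d/(1+c['k1']*(x**2).sum(1,keepdims=True))
    return np.c_[x,np.ones(len(x))]
def onplane(c,uv,z):
    r=rays(c,uv)@c['R']; o=-c['R'].T@c['t']
    return o+r*((z-o[2])/r[:,2])[:,None]
def cloud(c):
    v,u=np.mgrid[:384,:512]
    r=rays(c,np.c_[u.ravel(),v.ravel()])*c['z_map'].reshape(-1,1)
    return ((r-c['t'])@c['R']).reshape(384,512,3)
def st():
    s=arm.read_state(); R=Ro.from_rotvec(s['tool_rot']).as_matrix()
    print('t',round(s['time_s'],2),'p',np.round(s['tcp_pos'],4),'F',np.round(s['ft_force'],1),'w',s['grip_width']); print(np.round(R,3)); return s
E
python3 - <<'E'
from h import *
st()
for n in('top','side'):
    c=cam(n); save(c,n+'0.png',s=1.5); print(n,np.round(-c['R'].T@c['t'],3),np.round(c['R'],2).tolist(),c['fx'],c['k1'])
    np.savez('pics/'+n+'0.npz',**c)
E
```

```text
pics
t 0.0 p [0.2262 0.6087 0.2304] F [-0.3 -0.1 -0.5] w 0.08500499684845166
[[-0.937  0.348 -0.001]
 [ 0.348  0.937 -0.002]
 [-0.    -0.002 -1.   ]]
top [ 0.474 -0.02   1.405] [[0.01, -1.0, 0.01], [-1.0, -0.01, -0.08], [0.08, -0.0, -1.0]] 453.9213650544789 -0.01328992667209222
side [-0.009 -0.575  0.814] [[0.68, -0.73, -0.0], [-0.52, -0.48, -0.71], [0.52, 0.48, -0.71]] 397.18972796376136 -0.08944135724622745
```

View pics/top0.png

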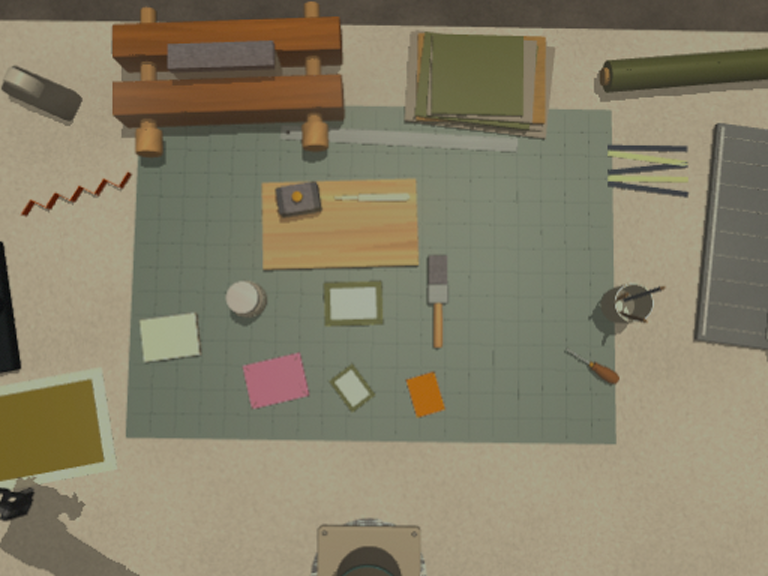

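View pics/side0.png

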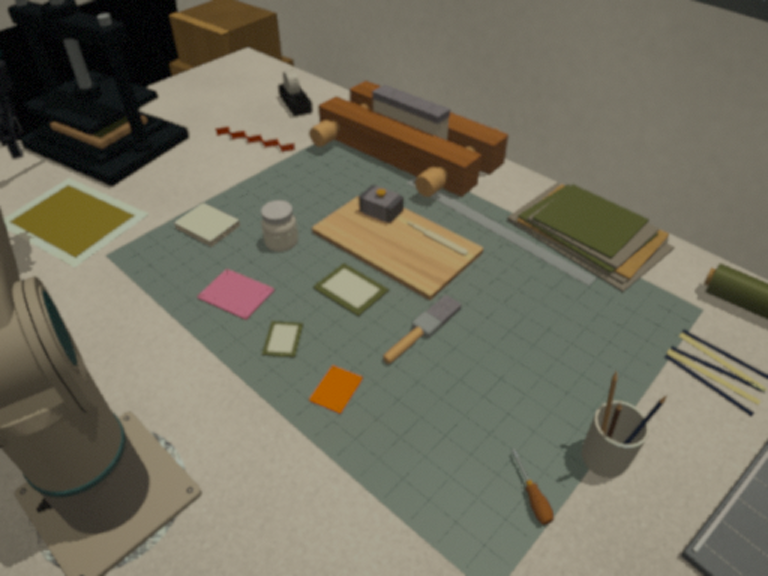

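The top view (1.5x) shows the cover with its lined side up at (353,303) and the board's front edge at v≈268. The weight is at (298,200), the folder at (370,198), the jar at (245,300) and the brush at (437,300). The smaller olive cover at (352,388) is a decoy. Next I'll measure the cover and the board.

```bash
cat >> h.py <<'E'
def quad(m):
    m=cv2.morphologyEx(m.astype(np.uint8),cv2.MORPH_CLOSE,np.ones((3,3)))
    cs,_=cv2.findContours(m,cv2.RETR_EXTERNAL,cv2.CHAIN_APPROX_NONE)
    k=max(cs,key=cv2.contourArea); return k,cv2.boxPoints(cv2.minAreaRect(k))
def rep(n,p):
    a=np.linalg.norm(p[1]-p[0]),np.linalg.norm(p[2]-p[1])
    print(n,'c',np.round(p.mean(0),4),'sides',np.round(a,4),'\n',np.round(p,4).tolist())
E
python3 - <<'E'
from h import *
boxes={'top':dict(cover=(205,175,268,230),board=(165,108,290,190)),'side':dict(cover=(195,165,270,215),board=(200,120,330,200))}
for n in('top','side'):
    c=dict(np.load('pics/'+n+'0.npz')); hsv=cv2.cvtColor(c['color'],cv2.COLOR_RGB2HSV)
    print(hsv[179,252] if n=='top' else '', hsv[202,225],hsv[202,218], hsv[170,200])
    H,S,V=[hsv[...,i].astype(int) for i in range(3)]
    for k,b in boxes[n].items():
        w=np.zeros(H.shape,bool); w[b[1]:b[3],b[0]:b[2]]=1
        if k=='cover': m=w&((V>150)|((H<45)&(S>70)))
        else: m=w&(H<28)&(S>70)&(V>120)
        _,q=quad(m); z=0.006 if k=='cover' else .015
        if k=='board': q=cv2.convexHull(_)[:,0].astype(float); q=cv2.boxPoints(cv2.minAreaRect(onplane(c,q,z)[:,:2].astype(np.float32)*1000))/1000; P=q
        else: P=cv2.boxPoints(cv2.minAreaRect(onplane(c,_[:,0],z)[:,:2].astype(np.float32)*1000))/1000
        rep(n+k,P)
    X=cloud(c); 
    for nm,u in (('top',[(235,202),(225,170),(198,131),(247,132)]),) if n=='top' else (): print([np.round(X[v,uu],3).tolist() for uu,v in u])
    # things higher than board top
    if n=='top':
        m=(X[...,2]>.03); m[:, :170]=0; m[:,280:]=0; m[:115]=0; m[180:]=0
        print('weight box',X[m].min(0),X[m].max(0))
        m=(S<60)&(V>150); m[:,215:]&=True; mm=np.zeros_like(m); mm[120:140,218:280]=m[120:140,218:280]
        P=onplane(c,np.argwhere(mm)[:,::-1],.02); print('folder',P.min(0),P.max(0))
E
```

```text
[ 38  36 128] [ 40  27 172] [ 30  91 101] [ 20 112 166]
topcover c [0.5505 0.0419] sides [0.1175 0.0865] 
 [[0.5065000057220459, 0.10010000318288803], [0.5080999732017517, -0.017400000244379044], [0.5946000218391418, -0.016200000420212746], [0.5929999947547913, 0.10130000114440918]]
topboard c [0.7151 0.0718] sides [0.3209 0.1813] 
 [[0.617900013923645, 0.22840000689029694], [0.6312000155448914, -0.09229999780654907], [0.8123999834060669, -0.08470000326633453], [0.7990000247955322, 0.23589999973773956]]
[[0.55, 0.042, 0.007], [0.649, 0.074, 0.012], [0.757, 0.153, 0.07], [0.768, 0.008, 0.015]]
weight box [ 0.47391983 -0.01955804  0.03015964] [0.79008321 0.20070992 1.40510248]
folder [ 0.76354323 -0.06949291  0.02      ] [0.77750134 0.06666794 0.02      ]
 [35 69 74] [ 51  32 112] [ 55  25 112]
sidecover c [0.5456 0.0351] sides [0.119  0.0897] 
 [[0.49799999594688416, 0.09239999949932098], [0.5034999847412109, -0.026499999687075615], [0.5932000279426575, -0.022299999371170998], [0.5875999927520752, 0.0966000035405159]]
sideboard c [0.7108 0.0676] sides [0.3225 0.1834] 
 [[0.6116999983787537, 0.22450000047683716], [0.6266000270843506, -0.09759999811649323], [0.8098000288009644, -0.08919999748468399], [0.7950000166893005, 0.2328999936580658]]
```

arm_command:
  steps: [0,0,0,-0.133,60,0,0,0,-0.133,60,0,0,0,-0.133,60,-18,-48,0,0,60,-18,-48,0,0,60]
  grip_force: 40

```text
time_s: 0.72
tcp_pos: [0.2666, 0.5136, 0.2306]
tool_rot: [0.07, -3.14, 0.002]
ft_force: [1.3, -0.3, -0.0]
grip_width: 0.0599
finger_force: 0.0
```

arm_command:
  steps: [-19,-49,0,0,60,-19,-49,0,0,60,-19,-49,0,0,60,-19,-49,0,0,60,-19,-49,0,0,60]

```text
time_s: 1.35
tcp_pos: [0.3724, 0.2725, 0.2312]
tool_rot: [0.068, -3.141, 0.0]
ft_force: [0.6, 0.6, 0.2]
grip_width: 0.0602
finger_force: 0.0
```

arm_command:
  steps: [-19,-49,0,0,60,-19,-49,0,0,60,-19,-49,0,0,60,-19,-49,0,0,60,-19,-49,0,0,60]

```text
time_s: 1.98
tcp_pos: [0.4778, 0.032, 0.2312]
tool_rot: [0.068, -3.141, -0.0]
ft_force: [0.9, 0.7, -0.2]
grip_width: 0.0601
finger_force: 0.0
```

```bash
python3 -c "
from h import *
st()"
```

```text
t 1.98 p [0.4778 0.032  0.2312] F [ 0.9  0.7 -0.2] w 0.06005624834226852
[[-0.999 -0.043 -0.   ]
 [-0.043  0.999  0.   ]
 [ 0.     0.    -1.   ]]
```

arm_command:
  steps: [5,5,50,0,60,0,0,55,0,60,0,0,55,0,60,0,0,51,0,60,0,0,10,0,60]

```text
time_s: 2.6
tcp_pos: [0.468, 0.0378, 0.0086]
tool_rot: [0.067, -3.128, 0.004]
ft_force: [0.2, -0.7, 0.2]
grip_width: 0.0601
finger_force: 0.0
```

```bash
python3 -c "
from h import *
st()
c=cam('side');save(c,'s1.png',(170,120,340,240),4)"
```

```text
t 2.6 p [0.468  0.0378 0.0086] F [ 0.2 -0.7  0.2] w 0.060078296574828445
[[-0.999 -0.043 -0.013]
 [-0.043  0.999 -0.003]
 [ 0.013 -0.002 -1.   ]]
```

View pics/s1.png

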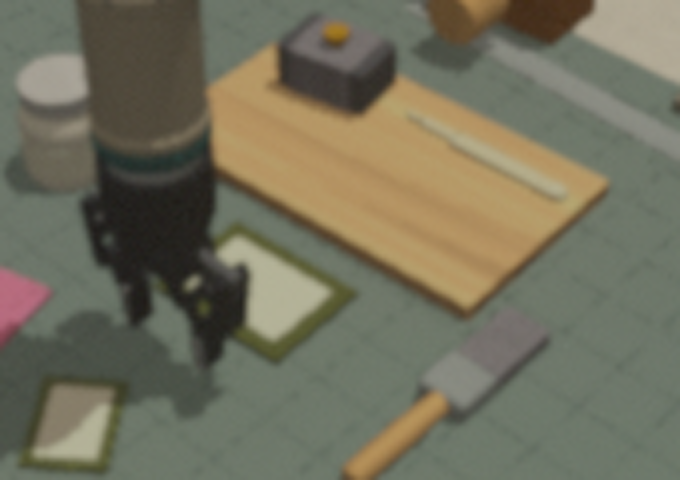

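The fingers (crop 140,310 and 205,360) are down just behind the cover's near edge, clear of everything. Now I'll feel for the mat.

arm_command:
  steps: [0,0,0,0,60,0,0,2,0,60,0,0,2,0,60]

```text
time_s: 3.02
tcp_pos: [0.4729, 0.0382, 0.0094]
tool_rot: [0.067, -3.14, 0.001]
ft_force: [0.1, 0.5, -1.0]
grip_width: 0.0601
finger_force: 0.0
```

arm_command:
  steps: [0,0,2,0,60,0,0,0,0,60]

```text
time_s: 3.28
tcp_pos: [0.4727, 0.0382, 0.0072]
tool_rot: [0.068, -3.14, 0.001]
ft_force: [0.0, -0.7, 0.8]
grip_width: 0.0597
finger_force: 0.0
```

arm_command:
  steps: [0,0,2,0,60,0,0,0,0,60]

```text
time_s: 3.52
tcp_pos: [0.4724, 0.0382, 0.0048]
tool_rot: [0.068, -3.139, 0.001]
ft_force: [0.3, 0.4, 0.2]
grip_width: 0.06
finger_force: 0.0
```

arm_command:
  steps: [0,0,2,0,60,0,0,0,0,60]

```text
time_s: 3.78
tcp_pos: [0.472, 0.0381, 0.0023]
tool_rot: [0.068, -3.138, 0.001]
ft_force: [0.2, 0.1, -0.3]
grip_width: 0.0599
finger_force: 0.0
```

arm_command:
  steps: [0,0,2,0,60,0,0,0,0,60]

```text
time_s: 4.03
tcp_pos: [0.4718, 0.0381, 0.0001]
tool_rot: [0.068, -3.138, 0.001]
ft_force: [0.2, -0.7, -0.0]
grip_width: 0.06
finger_force: 0.0
```

arm_command:
  steps: [0,0,2,0,60,0,0,0,0,60]

```text
time_s: 4.28
tcp_pos: [0.4718, 0.0381, -0.0019]
tool_rot: [0.068, -3.138, 0.001]
ft_force: [-0.3, -0.0, 0.3]
grip_width: 0.0603
finger_force: 0.0
```

arm_command:
  steps: [0,0,2,0,60,0,0,0,0,60]

```text
time_s: 4.53
tcp_pos: [0.4719, 0.0381, -0.0039]
tool_rot: [0.068, -3.138, 0.001]
ft_force: [-0.3, -0.0, 0.2]
grip_width: 0.0598
finger_force: 0.0
```

arm_command:
  steps: [0,0,1,0,60,0,0,0,0,60]

```text
time_s: 4.78
tcp_pos: [0.4719, 0.0381, -0.0048]
tool_rot: [0.068, -3.138, 0.001]
ft_force: [-0.8, -0.5, -1.0]
grip_width: 0.0601
finger_force: 0.0
```

arm_command:
  steps: [0,0,1,0,60,0,0,0,0,60]

```text
time_s: 5.03
tcp_pos: [0.472, 0.0381, -0.005]
tool_rot: [0.068, -3.139, 0.002]
ft_force: [-1.7, -0.6, 9.2]
grip_width: 0.0597
finger_force: 4.6
```

arm_command:
  steps: [0,0,-2.5,0,60,-5,0,0,0,60,-5,0,0,0,60,-4,0,0,0,60,-4,0,0,0,60]

```text
time_s: 5.65
tcp_pos: [0.4902, 0.0389, -0.0034]
tool_rot: [0.068, -3.138, 0.001]
ft_force: [0.1, 0.7, -1.2]
grip_width: 0.0602
finger_force: 0.0
```

arm_command:
  steps: [-4,0,0,0,60,-4,0,0,0,60,-4,0,0,0,60,-4,0,0,0,60,-3,0,0,0,60]

```text
time_s: 6.28
tcp_pos: [0.5092, 0.0397, -0.0034]
tool_rot: [0.068, -3.138, 0.001]
ft_force: [-1.0, -0.3, 0.1]
grip_width: 0.0604
finger_force: 0.1
```

arm_command:
  steps: [-2,0,0,0,60,-2,0,0,0,60,0,0,0,0,60]

```text
time_s: 6.65
tcp_pos: [0.5132, 0.0399, -0.0033]
tool_rot: [0.068, -3.138, 0.001]
ft_force: [0.2, 0.7, 0.2]
grip_width: 0.06
finger_force: 0.0
```

```bash
python3 -c "
from h import *
st()
c=cam('side');save(c,'s2.png',(170,120,340,240),4)"
```

```text
t 6.65 p [ 0.5132  0.0399 -0.0033] F [0.2 0.7 0.2] w 0.05996678765781676
[[-0.999 -0.043 -0.003]
 [-0.043  0.999 -0.001]
 [ 0.003 -0.001 -1.   ]]
```

View pics/s2.png

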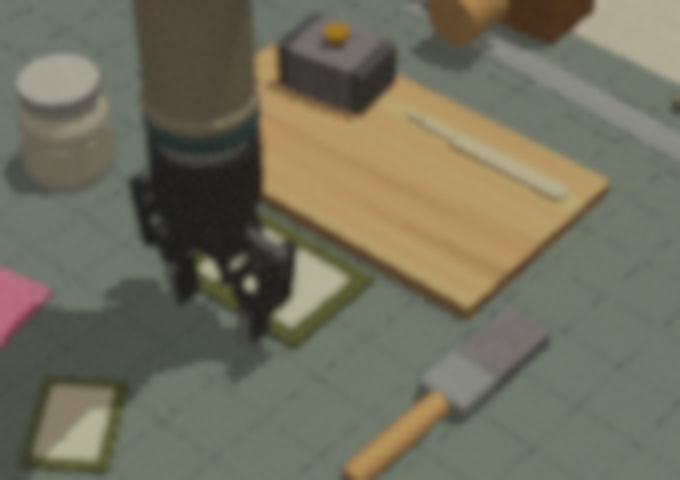

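The fingers are pushing the cover squarely. A narrow gap to the board is left on the right (crop 370,280).

arm_command:
  steps: [-2,0,0,0,60,-2,0,0,0,60,-1,0,0,0,60]

```text
time_s: 7.08
tcp_pos: [0.5181, 0.0401, -0.0034]
tool_rot: [0.068, -3.138, 0.001]
ft_force: [0.0, 0.4, -1.0]
grip_width: 0.0599
finger_force: 0.2
```

arm_command:
  steps: [-1,0,0,0,60,-1,0,0,0,60]

```text
time_s: 7.32
tcp_pos: [0.5199, 0.0402, -0.0034]
tool_rot: [0.068, -3.138, 0.001]
ft_force: [-0.9, -0.1, 0.1]
grip_width: 0.06
finger_force: 0.3
```

arm_command:
  steps: [-1,0,0,0,60,0,0,0,0,60]

```text
time_s: 7.58
tcp_pos: [0.5211, 0.0402, -0.0034]
tool_rot: [0.068, -3.138, 0.001]
ft_force: [-0.7, -0.0, -0.6]
grip_width: 0.0599
finger_force: 0.0
```

arm_command:
  steps: [-1,0,0,0,60,0,0,0,0,60]

```text
time_s: 7.82
tcp_pos: [0.5221, 0.0403, -0.0034]
tool_rot: [0.068, -3.138, 0.001]
ft_force: [0.8, 0.0, 1.2]
grip_width: 0.0597
finger_force: 0.0
```

arm_command:
  steps: [-1,0,0,0,60,0,0,0,0,60]

```text
time_s: 8.07
tcp_pos: [0.5231, 0.0403, -0.0034]
tool_rot: [0.068, -3.138, 0.001]
ft_force: [-0.1, 0.5, -0.0]
grip_width: 0.0601
finger_force: 0.0
```

arm_command:
  steps: [-0.7,0,0,0,60,0,0,0,0,60]

```text
time_s: 8.32
tcp_pos: [0.5237, 0.0403, -0.0034]
tool_rot: [0.068, -3.138, 0.001]
ft_force: [0.3, 0.3, 1.0]
grip_width: 0.06
finger_force: 0.1
```

arm_command:
  steps: [-0.7,0,0,0,60,0,0,0,0,60]

```text
time_s: 8.57
tcp_pos: [0.5244, 0.0404, -0.0034]
tool_rot: [0.068, -3.138, 0.001]
ft_force: [0.9, 0.4, 1.0]
grip_width: 0.0603
finger_force: 0.1
```

arm_command:
  steps: [-0.7,0,0,0,60,0,0,0,0,60]

```text
time_s: 8.82
tcp_pos: [0.5247, 0.0404, -0.0034]
tool_rot: [0.068, -3.137, 0.002]
ft_force: [-1.2, -0.0, 1.4]
grip_width: 0.06
finger_force: 0.6
```

arm_command:
  steps: [-0.7,0,0,0,60,0,0,0,0,60]

```text
time_s: 9.07
tcp_pos: [0.5248, 0.0404, -0.0035]
tool_rot: [0.068, -3.136, 0.002]
ft_force: [-3.5, 0.3, 1.6]
grip_width: 0.0602
finger_force: 1.7
```

arm_command:
  steps: [-0.5,0,0,0,60,0,0,0,0,60]

```text
time_s: 9.32
tcp_pos: [0.5249, 0.0403, -0.0036]
tool_rot: [0.068, -3.136, 0.002]
ft_force: [-5.4, 0.6, 2.8]
grip_width: 0.0599
finger_force: 2.6
```

arm_command:
  steps: [-1,0,0,0,60,-1,0,0,0,60,0,0,0,0,60]

```text
time_s: 9.7
tcp_pos: [0.525, 0.0403, -0.0037]
tool_rot: [0.069, -3.132, 0.003]
ft_force: [-9.2, 1.0, 5.4]
grip_width: 0.06
finger_force: 4.3
```

```bash
python3 -c "
from h import *
st()
c=cam('side');save(c,'s3.png',(170,120,340,240),4)"
```

```text
t 9.7 p [ 0.525   0.0403 -0.0037] F [-9.2  1.   5.4] w 0.060024725888156924
[[-0.999 -0.044 -0.009]
 [-0.044  0.999 -0.002]
 [ 0.009 -0.002 -1.   ]]
```

View pics/s3.png

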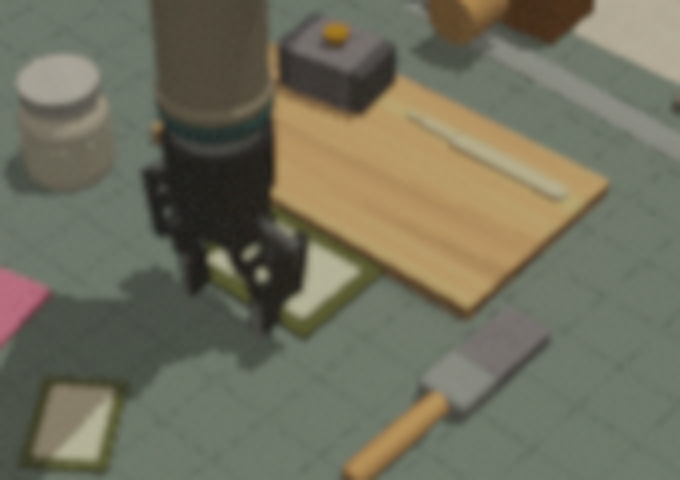

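The cover's far edge sits flush on the board's front face (crop 380,270). I'll add squeeze, then lift along the arc.

arm_command:
  steps: [-0.7,0,0,0,60,0,0,-1,0,60,0,0,-1,0,60]

```text
time_s: 10.12
tcp_pos: [0.525, 0.0403, -0.0023]
tool_rot: [0.069, -3.131, 0.003]
ft_force: [-8.0, 1.4, -0.4]
grip_width: 0.0599
finger_force: 4.0
```

arm_command:
  steps: [0,0,-1.5,0,60,0,0,-1.5,0,60,0,0,0,0,60]

```text
time_s: 10.5
tcp_pos: [0.5251, 0.0403, 0.0007]
tool_rot: [0.069, -3.131, 0.003]
ft_force: [-8.0, 1.7, -0.3]
grip_width: 0.0603
finger_force: 4.0
```

arm_command:
  steps: [-0.3,0,-2,0,60,-0.2,0,-2,0,60,0,0,-2,0,60,0,0,-2,0,60,0,0,0,0,60]

```text
time_s: 11.12
tcp_pos: [0.5258, 0.0403, 0.0088]
tool_rot: [0.069, -3.131, 0.003]
ft_force: [-9.0, 0.9, 1.5]
grip_width: 0.0597
finger_force: 4.0
```

```bash
python3 -c "
from h import *
st()
c=cam('side');save(c,'s4.png',(190,140,310,220),5)"
```

```text
t 11.12 p [0.5258 0.0403 0.0088] F [-9.   0.9  1.5] w 0.05966247283511125
[[-0.999 -0.044 -0.009]
 [-0.044  0.999 -0.002]
 [ 0.01  -0.002 -1.   ]]
```

View pics/s4.png

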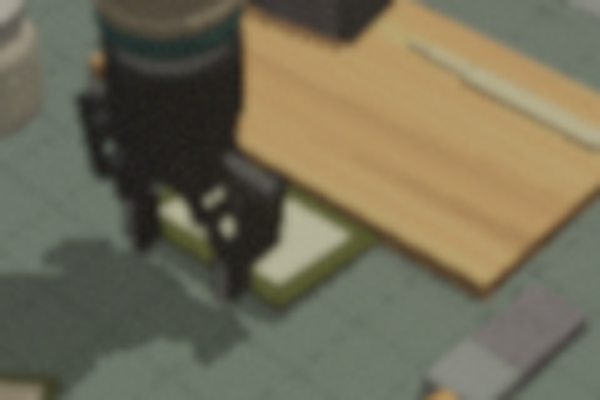

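The near edge is up (crop 280,295, shadow beneath) and Fz/Fx matches an 8° strut. I'll carry on along the arc.

arm_command:
  steps: [-0.4,0,-3.1,0,60,-0.4,0,-3.1,0,60,-0.5,0,-3.1,0,60,-0.6,0,-3,0,60,0,0,0,0,60]

```text
time_s: 11.8
tcp_pos: [0.5284, 0.0404, 0.0214]
tool_rot: [0.068, -3.133, 0.003]
ft_force: [-7.4, 1.1, 1.9]
grip_width: 0.0599
finger_force: 3.8
```

arm_command:
  steps: [-0.8,0,-3,0,60,-0.8,0,-3,0,60,0,0,0,0,60]

```text
time_s: 12.18
tcp_pos: [0.5303, 0.0405, 0.0275]
tool_rot: [0.068, -3.133, 0.003]
ft_force: [-7.3, 1.1, 2.5]
grip_width: 0.0599
finger_force: 3.7
```

```bash
cat >> h.py <<'E'
def tilt():
    s=arm.read_state(); c=cam('side'); X=cloud(c); hsv=cv2.cvtColor(c['color'],cv2.COLOR_RGB2HSV)
    m=(hsv[...,2]>110)&(hsv[...,1]<80)&(X[...,0]>.52)&(X[...,0]<.66)&(X[...,1]>-.03)&(X[...,1]<.1)&(X[...,2]>.003)&(X[...,2]<.12)
    m=cv2.erode(m.astype(np.uint8),np.ones((3,3)))>0
    P=X[m]; 
    if len(P)<30: print('few',len(P)); return
    for _ in range(4):
        o=np.median(P,0); n=np.linalg.svd(P-o,full_matrices=False)[2][2]; n*=np.sign(n[2]); d=np.abs((P-o)@n); P=P[d<max(.003,0)] 
    print('N',len(P),'theta',np.degrees(np.arctan2(n[0],n[2])).round(1),'n',n.round(3),'o',o.round(4),'xz range',P.min(0).round(3),P.max(0).round(3),'F',np.round(s['ft_force'],1))
E
python3 -c "
from h import *
tilt()"
```

```text
N 86 theta 20.4 n [0.349 0.014 0.937] o [0.5873 0.009  0.017 ] xz range [ 0.554 -0.006  0.006] [0.613 0.082 0.03 ] F [-7.3  1.1  2.5]
```

arm_command:
  steps: [-2,0,-5.7,0,60,-2.4,0,-5.6,0,60,-2.7,0,-5.3,0,60,0,0,0,0,60]

```text
time_s: 12.72
tcp_pos: [0.5421, 0.0413, 0.045]
tool_rot: [-0.067, 3.14, -0.0]
ft_force: [-0.1, 0.7, 0.2]
grip_width: 0.0599
finger_force: 0.0
```

```bash
python3 -c "
from h import *
tilt()"
```

```text
few 10
```

```bash
python3 -c "
from h import *
s=cam('side');save(s,'s5.png',(190,140,310,220),5)
X=cloud(s);hsv=cv2.cvtColor(s['color'],cv2.COLOR_RGB2HSV)
for v in range(165,210,3): print(v,[tuple(X[v,u].round(3).tolist())+tuple(hsv[v,u].tolist()) for u in (230,245,255)])"
```

```text
165 [(0.522, 0.016, 0.134, 15, 30, 34), (0.535, -0.027, 0.151, 15, 28, 55), (0.672, 0.067, 0.01, 18, 115, 180)]
168 [(0.523, 0.018, 0.122, 45, 23, 66), (0.532, -0.029, 0.145, 19, 51, 40), (0.658, 0.055, 0.014, 18, 117, 179)]
171 [(0.612, 0.119, -0.006, 53, 29, 107), (0.534, -0.027, 0.132, 23, 62, 37), (0.65, 0.047, 0.012, 19, 113, 181)]
174 [(0.599, 0.105, -0.002, 39, 59, 103), (0.533, -0.027, 0.122, 17, 47, 38), (0.639, 0.037, 0.013, 18, 113, 181)]
177 [(0.584, 0.089, 0.006, 30, 69, 119), (0.54, -0.02, 0.102, 15, 49, 42), (0.628, 0.026, 0.015, 20, 108, 174)]
180 [(0.578, 0.083, 0.001, 29, 40, 177), (0.606, 0.047, 0.005, 29, 49, 145), (0.624, 0.023, 0.007, 17, 121, 95)]
183 [(0.567, 0.072, 0.003, 29, 40, 178), (0.596, 0.037, 0.005, 29, 39, 175), (0.617, 0.017, 0.003, 31, 114, 92)]
186 [(0.557, 0.061, 0.005, 29, 39, 178), (0.588, 0.029, 0.004, 29, 40, 178), (0.609, 0.009, 0.002, 28, 44, 167)]
189 [(-0.009, -0.575, 0.814, 29, 39, 175), (0.578, 0.02, 0.004, 29, 40, 179), (0.598, -0.001, 0.004, 28, 41, 176)]
192 [(0.54, 0.044, 0.004, 31, 96, 101), (0.57, 0.012, 0.003, 28, 40, 179), (0.588, -0.011, 0.006, 30, 74, 114)]
195 [(0.532, 0.035, 0.003, 33, 95, 78), (0.563, 0.005, 0.001, 29, 39, 178), (0.581, -0.017, 0.002, 32, 108, 83)]
198 [(0.526, 0.03, -0.001, 51, 31, 82), (0.552, -0.005, 0.003, 28, 44, 167), (0.576, -0.022, -0.003, 47, 32, 110)]
201 [(0.517, 0.021, -0.001, 50, 29, 78), (0.543, -0.014, 0.005, 32, 113, 90), (0.567, -0.03, -0.003, 51, 30, 118)]
204 [(0.509, 0.013, -0.001, 52, 34, 82), (0.537, -0.019, 0.001, 33, 86, 77), (0.557, -0.039, -0.001, 50, 32, 120)]
207 [(0.501, 0.005, -0.002, 48, 31, 81), (0.531, -0.025, -0.003, 51, 31, 116), (0.55, -0.046, -0.003, 52, 32, 119)]
```

View pics/s5.png

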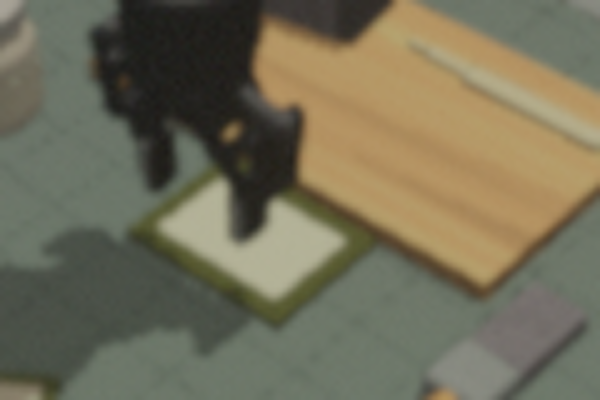

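The cover slipped off and lies flat again, still butted (crop 130,230 to 375,240). I'll go back behind it, start lower, and follow the arc in finer force-checked steps.

arm_command:
  steps: [0,0,0,0,60,20,0,0,0,60,25,0,0,0,60,0,0,25,0,60,0,0,20,0,60]

```text
time_s: 13.45
tcp_pos: [0.4952, 0.0391, -0.0009]
tool_rot: [0.068, -3.139, 0.001]
ft_force: [0.8, -0.6, -0.4]
grip_width: 0.0599
finger_force: 0.0
```

arm_command:
  steps: [0,0,2,0,60,0,0,2,0,60,0,0,0,0,60]

```text
time_s: 13.82
tcp_pos: [0.4955, 0.0392, -0.0039]
tool_rot: [0.068, -3.139, 0.001]
ft_force: [0.1, 0.2, -0.2]
grip_width: 0.0599
finger_force: 0.0
```

arm_command:
  steps: [0,0,0.5,0,60,0,0,0,0,60]

```text
time_s: 14.08
tcp_pos: [0.4953, 0.0391, -0.0046]
tool_rot: [0.068, -3.139, 0.001]
ft_force: [-0.2, 0.3, -0.2]
grip_width: 0.0594
finger_force: 0.0
```

arm_command:
  steps: [-7,0,0,0,60,-7,0,0,0,60,-6,0,0,0,60,-4,0,0,0,60,-4,0,0,0,60]

```text
time_s: 14.7
tcp_pos: [0.5206, 0.0401, -0.005]
tool_rot: [0.069, -3.133, 0.003]
ft_force: [-6.4, -0.6, 8.5]
grip_width: 0.0598
finger_force: 4.3
```

arm_command:
  steps: [-1,0,0,0,60,-1,0,0,0,60,0,0,0,0,60]

```text
time_s: 15.08
tcp_pos: [0.5225, 0.0402, -0.005]
tool_rot: [0.069, -3.134, 0.003]
ft_force: [-6.2, 0.5, 7.3]
grip_width: 0.0599
finger_force: 3.8
```

arm_command:
  steps: [-1,0,0,0,60,-1,0,0,0,60,0,0,0,0,60]

```text
time_s: 15.45
tcp_pos: [0.5247, 0.0403, -0.005]
tool_rot: [0.069, -3.134, 0.003]
ft_force: [-4.8, -0.5, 7.0]
grip_width: 0.0602
finger_force: 4.2
```

arm_command:
  steps: [0,0,-0.6,0,60,0,0,0,0,60]

```text
time_s: 15.7
tcp_pos: [0.5248, 0.0404, -0.0049]
tool_rot: [0.068, -3.134, 0.002]
ft_force: [-5.4, 0.2, 2.8]
grip_width: 0.0601
finger_force: 3.8
```

arm_command:
  steps: [-1,0,0,0,60,-1,0,0,0,60,0,0,0,0,60]

```text
time_s: 16.08
tcp_pos: [0.5248, 0.0403, -0.0049]
tool_rot: [0.069, -3.131, 0.004]
ft_force: [-9.8, 0.5, 5.8]
grip_width: 0.0599
finger_force: 6.7
```

arm_command:
  steps: [-1,0,-0.5,0,60,-0.3,0,-1,0,60,0,0,-1,0,60,0,0,-1,0,60,0,0,0,0,60]

```text
time_s: 16.7
tcp_pos: [0.5249, 0.0403, -0.0022]
tool_rot: [0.069, -3.128, 0.004]
ft_force: [-10.5, 0.9, 0.3]
grip_width: 0.0603
finger_force: 4.9
```

arm_command:
  steps: [0,0,-2,0,60,0,0,-2,0,60,0,0,-2,0,60,0,0,-2,0,60,0,0,0,0,60]

```text
time_s: 17.32
tcp_pos: [0.5254, 0.0403, 0.006]
tool_rot: [0.069, -3.129, 0.004]
ft_force: [-9.7, 1.0, 0.4]
grip_width: 0.0598
finger_force: 4.7
```

arm_command:
  steps: [0,0,-2,0,60,-0.2,0,-2,0,60,-0.3,0,-2,0,60,0,0,0,0,60]

```text
time_s: 17.82
tcp_pos: [0.5263, 0.0403, 0.0121]
tool_rot: [0.069, -3.13, 0.004]
ft_force: [-9.4, 1.3, 1.3]
grip_width: 0.0599
finger_force: 4.5
```

arm_command:
  steps: [-0.4,0,-2,0,60,-0.4,0,-2,0,60,-0.5,0,-2,0,60,-0.5,0,-2,0,60,0,0,0,0,60]

```text
time_s: 18.45
tcp_pos: [0.5281, 0.0403, 0.0202]
tool_rot: [0.068, -3.129, 0.004]
ft_force: [-9.3, 0.9, 2.6]
grip_width: 0.0605
finger_force: 4.8
```

arm_command:
  steps: [-0.6,0,-2,0,60,-0.6,0,-2,0,60,0,0,0,0,60]

```text
time_s: 18.82
tcp_pos: [0.5292, 0.0405, 0.0242]
tool_rot: [0.069, -3.129, 0.004]
ft_force: [-9.6, 0.7, 2.2]
grip_width: 0.0598
finger_force: 4.9
```

```bash
python3 -c "
from h import *
tilt()"
```

```text
N 71 theta 19.0 n [0.326 0.036 0.945] o [0.5831 0.007  0.0183] xz range [ 0.555 -0.007  0.008] [0.61  0.086 0.027] F [-9.6  0.7  2.2]
```

arm_command:
  steps: [-0.6,0,-2,0,60,-0.6,0,-2,0,60,-0.6,0,-1.5,0,60,0,0,0,0,60]

```text
time_s: 19.38
tcp_pos: [0.5312, 0.0405, 0.0298]
tool_rot: [0.068, -3.13, 0.004]
ft_force: [-9.5, 0.8, 3.5]
grip_width: 0.06
finger_force: 5.0
```

arm_command:
  steps: [-0.7,0,-2,0,60,-0.7,0,-1.5,0,60,0,0,0,0,60]

```text
time_s: 19.75
tcp_pos: [0.5327, 0.0406, 0.0333]
tool_rot: [0.068, -3.13, 0.004]
ft_force: [-9.8, 1.4, 3.8]
grip_width: 0.0599
finger_force: 5.1
```

arm_command:
  steps: [-0.8,0,-2,0,60,-0.8,0,-1.5,0,60,0,0,0,0,60]

```text
time_s: 20.12
tcp_pos: [0.5343, 0.0406, 0.0369]
tool_rot: [0.068, -3.13, 0.004]
ft_force: [-9.9, 0.3, 3.4]
grip_width: 0.0602
finger_force: 5.3
```

arm_command:
  steps: [-0.9,0,-2,0,60,0,0,0,0,60]

```text
time_s: 20.38
tcp_pos: [0.5354, 0.0407, 0.0389]
tool_rot: [0.068, -3.13, 0.004]
ft_force: [-9.4, 1.0, 4.6]
grip_width: 0.0601
finger_force: 5.3
```

```bash
python3 -c "
from h import *
tilt()"
```

```text
N 61 theta 29.5 n [0.492 0.027 0.87 ] o [0.5906 0.0108 0.0223] xz range [ 0.563 -0.004  0.01 ] [0.61  0.082 0.038] F [-9.4  1.   4.6]
```

arm_command:
  steps: [-0.9,0,-1.7,0,60,-0.9,0,-1.7,0,60,-1,0,-1.7,0,60,0,0,0,0,60]

```text
time_s: 20.92
tcp_pos: [0.5391, 0.0408, 0.0442]
tool_rot: [0.068, -3.132, 0.004]
ft_force: [-8.1, 0.4, 5.7]
grip_width: 0.0604
finger_force: 4.8
```

```bash
python3 -c "
from h import *
tilt();st()"
```

```text
N 53 theta 34.4 n [0.565 0.025 0.825] o [0.5856 0.0146 0.0281] xz range [ 0.568 -0.001  0.011] [0.612 0.085 0.04 ] F [-8.1  0.4  5.7]
t 20.98 p [0.5391 0.0408 0.0442] F [-8.1  0.7  4.4] w 0.06013376110524422
[[-0.999 -0.044 -0.009]
 [-0.044  0.999 -0.002]
 [ 0.009 -0.002 -1.   ]]
```

arm_command:
  steps: [-1.1,0,-1.6,0,60,-1.1,0,-1.6,0,60,-1.2,0,-1.6,0,60,0,0,0,0,60]

```text
time_s: 21.48
tcp_pos: [0.5426, 0.041, 0.0492]
tool_rot: [0.068, -3.132, 0.004]
ft_force: [-7.6, 0.4, 5.7]
grip_width: 0.0596
finger_force: 5.1
```

arm_command:
  steps: [-1.3,0,-1.5,0,60,-1.3,0,-1.5,0,60,0,0,0,0,60]

```text
time_s: 21.85
tcp_pos: [0.545, 0.0411, 0.0522]
tool_rot: [0.068, -3.131, 0.004]
ft_force: [-8.8, 0.3, 7.0]
grip_width: 0.0603
finger_force: 5.6
```

```bash
python3 -c "
from h import *
tilt()"
```

```text
few 29
```

arm_command:
  steps: [-1.2,0,-1.5,0,60,-1.3,0,-1.4,0,60,-1.3,0,-1.4,0,60,0,0,0,0,60]

```text
time_s: 22.4
tcp_pos: [0.549, 0.0412, 0.0566]
tool_rot: [0.068, -3.132, 0.004]
ft_force: [-10.1, 0.3, 8.4]
grip_width: 0.0601
finger_force: 6.0
```

arm_command:
  steps: [-1.4,0,-1.4,0,60,-1.4,0,-1.4,0,60,-1.4,0,-1.3,0,60,0,0,0,0,60]

```text
time_s: 22.9
tcp_pos: [0.5534, 0.0415, 0.0609]
tool_rot: [0.068, -3.132, 0.004]
ft_force: [-8.8, 0.3, 9.3]
grip_width: 0.0597
finger_force: 6.5
```

arm_command:
  steps: [-1.2,0,-1.3,0,60,-1.3,0,-1.3,0,60,-1.4,0,-1.2,0,60,0,0,0,0,60]

```text
time_s: 23.4
tcp_pos: [0.5582, 0.0417, 0.0649]
tool_rot: [0.068, -3.134, 0.004]
ft_force: [-8.2, -0.4, 9.0]
grip_width: 0.0598
finger_force: 6.1
```

arm_command:
  steps: [-1.4,0,-1.2,0,60,-1.5,0,-1.2,0,60,-1.5,0,-1.1,0,60,0,0,0,0,60]

```text
time_s: 23.9
tcp_pos: [0.5633, 0.0419, 0.0686]
tool_rot: [0.068, -3.135, 0.003]
ft_force: [-6.1, -0.8, 9.0]
grip_width: 0.0597
finger_force: 5.8
```

arm_command:
  steps: [-1.5,0,-1.1,0,60,-1.6,0,-1.1,0,60,-1.7,0,-1,0,60,0,0,0,0,60]

```text
time_s: 24.4
tcp_pos: [0.5688, 0.0422, 0.072]
tool_rot: [0.068, -3.136, 0.003]
ft_force: [-5.7, -0.6, 9.8]
grip_width: 0.0598
finger_force: 5.6
```

arm_command:
  steps: [-1.7,0,-1,0,60,-1.8,0,-1,0,60,-1.8,0,-0.9,0,60,0,0,0,0,60]

```text
time_s: 24.9
tcp_pos: [0.5749, 0.0424, 0.0752]
tool_rot: [0.068, -3.138, 0.003]
ft_force: [-4.6, -1.2, 11.4]
grip_width: 0.0597
finger_force: 5.3
```

arm_command:
  steps: [-1.8,0,-1.1,0,60,-1.8,0,-1,0,60,-1.9,0,-0.9,0,60,-1.9,0,-0.8,0,60,0,0,0,0,60]

```text
time_s: 25.52
tcp_pos: [0.5834, 0.0428, 0.0788]
tool_rot: [0.067, -3.14, 0.002]
ft_force: [-2.0, -1.5, 6.5]
grip_width: 0.0603
finger_force: 3.0
```

```bash
python3 -c "
from h import *
st()
s=cam('side');save(s,'s6.png',(190,120,310,200),5)"
```

```text
t 25.52 p [0.5834 0.0428 0.0788] F [-2.  -1.5  6.5] w 0.06032655665087898
[[-0.999 -0.043 -0.001]
 [-0.043  0.999 -0.001]
 [ 0.001 -0.001 -1.   ]]
```

View pics/s6.png

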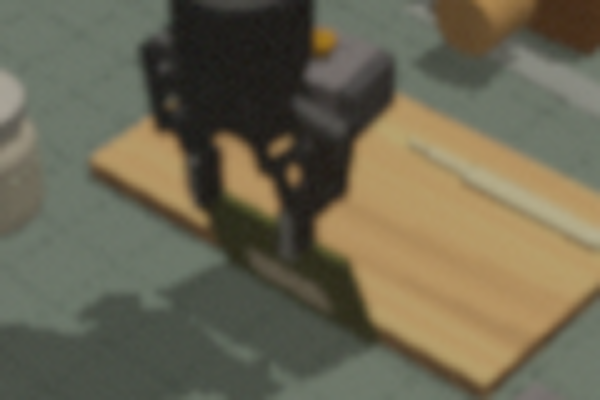

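The cover stands at about 70°, its face with the title panel towards the robot (crop 290,270), and the finger tips are on its top edge. I'll carry on to vertical and beyond.

arm_command:
  steps: [-2.7,0,-0.9,0,60,-2.8,0,-0.7,0,60,-2.8,0,-0.6,0,60,-2.8,0,-0.4,0,60,0,0,0,0,60]

```text
time_s: 26.2
tcp_pos: [0.5953, 0.0434, 0.0819]
tool_rot: [-0.067, 3.14, -0.001]
ft_force: [-2.1, -0.0, 8.0]
grip_width: 0.0599
finger_force: 3.5
```

arm_command:
  steps: [-3,0,-0.5,0,60,-3,0,-0.4,0,60,-3,0,-0.3,0,60,-3,0,-0.2,0,60,0,0,0,0,60]

```text
time_s: 26.82
tcp_pos: [0.606, 0.0438, 0.0817]
tool_rot: [0.067, -3.139, 0.001]
ft_force: [0.2, -0.1, -0.0]
grip_width: 0.0596
finger_force: 0.0
```

arm_command:
  steps: [-2,0,0,0,60,-2,0,0,0,60,-2,0,0,0,60,0,0,0,0,60]

```text
time_s: 27.32
tcp_pos: [0.6116, 0.0442, 0.0818]
tool_rot: [0.068, -3.138, 0.001]
ft_force: [0.6, 0.5, -0.2]
grip_width: 0.0604
finger_force: 0.0
```

Force is zero, so contact is lost; checking which way it fell.

```bash
python3 -c "
from h import *
s=cam('side');save(s,'s7.png',(190,120,310,200),5)
t=cam('top');X=cloud(t)
for v in range(150,215,5): print(v,[tuple(X[v,u].round(3).tolist())+tuple(t['color'][v,u].tolist()) for u in (225,240,252)])"
```

```text
150 [(0.633, 0.044, 0.469, 144, 129, 100), (0.63, 0.012, 0.494, 137, 124, 95), (0.711, -0.008, 0.018, 174, 144, 95)]
155 [(0.62, 0.043, 0.487, 127, 114, 88), (0.618, 0.012, 0.5, 132, 119, 92), (0.696, -0.009, 0.018, 175, 138, 90)]
160 [(0.608, 0.042, 0.5, 128, 116, 90), (0.608, 0.011, 0.504, 122, 109, 86), (0.681, -0.009, 0.015, 176, 146, 95)]
165 [(0.595, 0.04, 0.515, 126, 113, 87), (0.595, 0.011, 0.523, 124, 112, 87), (0.664, -0.009, 0.019, 153, 125, 89)]
170 [(0.585, 0.04, 0.522, 120, 109, 85), (0.583, 0.01, 0.541, 123, 111, 87), (0.585, -0.013, 0.526, 107, 97, 76)]
175 [(0.573, 0.039, 0.535, 117, 105, 83), (0.572, 0.009, 0.552, 125, 113, 88), (0.572, -0.013, 0.551, 116, 104, 82)]
180 [(0.564, 0.039, 0.536, 112, 101, 79), (0.561, 0.009, 0.565, 125, 113, 88), (0.561, -0.014, 0.567, 120, 108, 85)]
185 [(0.553, 0.038, 0.546, 107, 96, 76), (0.551, 0.008, 0.575, 122, 111, 87), (0.55, -0.014, 0.582, 123, 111, 87)]
190 [(0.543, 0.037, 0.549, 99, 88, 70), (0.54, 0.008, 0.588, 122, 110, 86), (0.54, -0.014, 0.596, 124, 112, 88)]
195 [(0.534, 0.037, 0.549, 89, 81, 65), (0.531, 0.007, 0.594, 119, 107, 84), (0.53, -0.014, 0.61, 124, 112, 89)]
200 [(0.525, 0.037, 0.543, 77, 71, 58), (0.522, 0.007, 0.6, 115, 104, 82), (0.521, -0.015, 0.619, 123, 111, 88)]
205 [(0.541, 0.073, -0.001, 81, 85, 74), (0.512, 0.006, 0.609, 111, 101, 80), (0.512, -0.015, 0.629, 122, 110, 87)]
210 [(0.525, 0.072, 0.003, 81, 86, 75), (0.503, 0.006, 0.612, 107, 96, 77), (0.503, -0.015, 0.641, 53, 70, 64)]
```

View pics/s7.png

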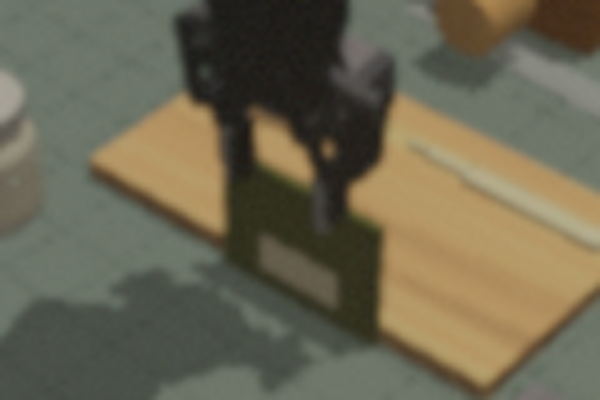

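The cover stands upright against the board's front edge, face to the robot (crop 230,165 to 380,340), with the finger tips just behind its top. I'll push it over.

arm_command:
  steps: [-2,0,1.5,0,60,-3,0,1.5,0,60,-3,0,1.5,0,60,-3,0,1,0,60,0,0,0,0,60]

```text
time_s: 28.05
tcp_pos: [0.6226, 0.0447, 0.0761]
tool_rot: [0.068, -3.138, 0.001]
ft_force: [-0.6, 0.2, 0.8]
grip_width: 0.0595
finger_force: 0.0
```

arm_command:
  steps: [-3,0,0.5,0,60,-4,0,0.5,0,60,-4,0,0,0,60,-4,0,0,0,60,0,0,0,0,60]

```text
time_s: 28.68
tcp_pos: [0.6377, 0.0454, 0.0752]
tool_rot: [0.068, -3.138, 0.001]
ft_force: [-0.2, -0.3, -0.1]
grip_width: 0.0598
finger_force: 0.0
```

```bash
cat >> h.py <<'E'
def face():
    c=cam('side'); X=cloud(c); hsv=cv2.cvtColor(c['color'],cv2.COLOR_RGB2HSV)
    m=(hsv[...,0]>25)&(hsv[...,0]<44)&(hsv[...,1]>85)&(X[...,0]>.57)&(X[...,0]<.75)&(X[...,1]>-.05)&(X[...,1]<.13)
    P=X[m]; print(len(P)); 
    if len(P)>20:
        o=np.median(P,0); n=np.linalg.svd(P-o,full_matrices=False)[2][2]; print(n.round(3),o.round(4),P.min(0).round(3),P.max(0).round(3))
    return c,m
E
python3 -c "
from h import *
st();face()"
```

```text
t 28.68 p [0.6377 0.0454 0.0752] F [-0.2 -0.3 -0.1] w 0.059806879622603615
[[-0.999 -0.043 -0.003]
 [-0.043  0.999 -0.001]
 [ 0.003 -0.001 -1.   ]]
569
[0.005 0.006 1.   ] [0.6471 0.0356 0.0184] [ 0.593 -0.019  0.014] [0.685 0.102 0.084]
```

It lies flat on the board (plane normal vertical, z≈18 mm, x 0.60–0.685) with an overhang. I'll go round behind it and push it on.

arm_command:
  steps: [10,0,-10,0,60,25,0,0,0,60,30,0,0,0,60,0,0,30,0,60,0,0,33,0,60]

```text
time_s: 29.35
tcp_pos: [0.5722, 0.0424, 0.0234]
tool_rot: [0.068, -3.14, 0.001]
ft_force: [-0.3, 0.4, -1.3]
grip_width: 0.0602
finger_force: 0.0
```

arm_command:
  steps: [0,0,6,0,60,0,0,0,0,60]

```text
time_s: 29.6
tcp_pos: [0.5722, 0.0427, 0.0171]
tool_rot: [0.068, -3.138, 0.001]
ft_force: [-0.3, -0.1, 0.6]
grip_width: 0.0602
finger_force: 0.0
```

```bash
python3 -c "
from h import *
st();c,m=face()
X=cloud(c); print(np.percentile(X[m],[2,98],axis=0).round(3))
t=cam('top');X=cloud(t);hsv=cv2.cvtColor(t['color'],cv2.COLOR_RGB2HSV)
m=(hsv[...,0]>25)&(hsv[...,0]<44)&(hsv[...,1]>85)&(X[...,0]>.57)&(X[...,0]<.75)&(X[...,1]>-.05)&(X[...,1]<.13)
k,_=quad(m);P=onplane(t,k[:,0],.021)[:,:2].astype(np.float32)*1000
rep('top',cv2.boxPoints(cv2.minAreaRect(P))/1000)"
```

```text
t 29.6 p [0.5722 0.0427 0.0171] F [-0.3 -0.1  0.6] w 0.060217640847020894
[[-0.999 -0.044 -0.003]
 [-0.044  0.999 -0.001]
 [ 0.003 -0.001 -1.   ]]
370
[-0.16  -0.056 -0.986] [0.6493 0.0096 0.0186] [ 0.578 -0.029  0.006] [0.685 0.111 0.121]
[[ 0.583 -0.02   0.015]
 [ 0.682  0.093  0.05 ]]
top c [6.597e-01 1.000e-04] sides [0.0464 0.1012] 
 [[0.6055999994277954, -0.013000000268220901], [0.6342999935150146, -0.0494999997317791], [0.7138000130653381, 0.013199999928474426], [0.6850000023841858, 0.04960000142455101]]
```

arm_command:
  steps: [0,0,3,0,60,0,0,2.5,0,60,0,0,0,0,60]

```text
time_s: 30.08
tcp_pos: [0.5721, 0.0424, 0.0109]
tool_rot: [0.068, -3.138, 0.001]
ft_force: [0.5, -0.5, 0.7]
grip_width: 0.0598
finger_force: 0.0
```

arm_command:
  steps: [-4,0,0,0,60,-4,0,0,0,60,-4,0,0,0,60,-4,0,0,0,60,0,0,0,0,60]

```text
time_s: 30.7
tcp_pos: [0.5886, 0.0432, 0.0109]
tool_rot: [0.068, -3.138, 0.001]
ft_force: [0.7, 0.4, -0.2]
grip_width: 0.0604
finger_force: 0.0
```

arm_command:
  steps: [-4,0,0,0,60,-4,0,0,0,60,-4,0,0,0,60,-4,0,0,0,60,0,0,0,0,60]

```text
time_s: 31.32
tcp_pos: [0.6047, 0.0439, 0.0109]
tool_rot: [0.068, -3.139, 0.001]
ft_force: [-0.3, -0.2, -1.3]
grip_width: 0.06
finger_force: 0.0
```

arm_command:
  steps: [-3,0,0,0,60,-3,0,0,0,60,-3,0,0,0,60,0,0,0,0,60]

```text
time_s: 31.82
tcp_pos: [0.6136, 0.0443, 0.0109]
tool_rot: [0.068, -3.138, 0.001]
ft_force: [-0.3, -0.7, 0.6]
grip_width: 0.0601
finger_force: 0.0
```

arm_command:
  steps: [-3,0,0,0,60,-3,0,0,0,60,-2,0,0,0,60,0,0,0,0,60]

```text
time_s: 32.33
tcp_pos: [0.6214, 0.0446, 0.0108]
tool_rot: [0.068, -3.138, 0.001]
ft_force: [0.4, -0.9, -1.0]
grip_width: 0.06
finger_force: 0.0
```

```bash
python3 -c "
from h import *
st();c,m=face();save(c,'s8.png',(190,110,310,200),5)"
```

```text
t 32.33 p [0.6214 0.0446 0.0108] F [ 0.4 -0.9 -1. ] w 0.060003462347358524
[[-0.999 -0.043 -0.003]
 [-0.043  0.999 -0.001]
 [ 0.003 -0.001 -1.   ]]
323
[-0.303 -0.097 -0.948] [0.6692 0.009  0.0187] [ 0.602 -0.025  0.015] [0.72  0.1   0.106]
```

View pics/s8.png

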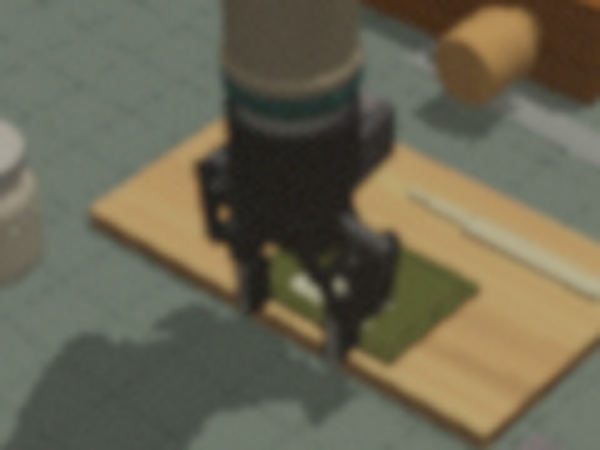

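The cover lies face up on the board, its near edge just inside the front edge (crop 255,310 to 390,360), clear of the folder. I'll retreat and check by numbers.

arm_command:
  steps: [10,0,0,0,60,20,0,0,0,60,10,0,-40,0,60,0,0,-55,0,60,0,0,-55,0,60]

```text
time_s: 33.0
tcp_pos: [0.5803, 0.0429, 0.1622]
tool_rot: [0.069, -3.137, 0.002]
ft_force: [1.0, -0.3, -0.6]
grip_width: 0.0598
finger_force: 0.0
```

arm_command:
  steps: [20,50,0,0,60,20,50,0,0,60,20,50,0,0,60,20,50,0,0,60,0,0,0,0,60]

```text
time_s: 33.62
tcp_pos: [0.4896, 0.2447, 0.1615]
tool_rot: [0.083, -3.137, -0.003]
ft_force: [0.1, -0.1, -0.2]
grip_width: 0.0599
finger_force: 0.0
```

```bash
python3 -c "
from h import *
st()
for n in('top','side'):
    c=cam(n);H,S,V=[x.astype(int) for x in cv2.split(cv2.cvtColor(c['color'],cv2.COLOR_RGB2HSV))]; X=onplane(c,np.mgrid[:512,:384].reshape(2,-1).T,.018).reshape(512,384,3).transpose(1,0,2)
    w=(X[...,0]>.58)&(X[...,0]<.745)&(X[...,1]>-.04)&(X[...,1]<.12)
    k,_=quad(w&(H>25)&(H<48)&(S>75)); rep(n+' cover',cv2.boxPoints(cv2.minAreaRect(onplane(c,k[:,0],.021)[:,:2].astype(np.float32)*1000))/1000)
    w=(X[...,0]>.58)&(X[...,0]<.83)&(X[...,1]>-.12)&(X[...,1]<.26)
    k,_=quad(w&((H<28)&(S>70)&(V>120))); rep(n+' board',cv2.boxPoints(cv2.minAreaRect(onplane(c,k[:,0],.015)[:,:2].astype(np.float32)*1000))/1000)
    if n=='top':
        o=np.load('pics/top0.npz'); d=np.abs(c['color'].astype(int)-o['color']).max(2)>40
        cs,_,sts,_=cv2.connectedComponentsWithStats(d.astype(np.uint8)); print(sts[sts[:,4]>15].tolist())
"
```

```text
t 33.62 p [0.4896 0.2447 0.1615] F [ 0.1 -0.1 -0.2] w 0.05985778891344693
[[-0.999 -0.053 -0.004]
 [-0.053  0.999  0.002]
 [ 0.003  0.002 -1.   ]]
top cover c [0.6774 0.0454] sides [0.1147 0.0874] 
 [[0.6310999989509583, 0.1006999984383583], [0.6363999843597412, -0.013899999670684338], [0.723800003528595, -0.009800000116229057], [0.718500018119812, 0.10480000078678131]]
top board c [0.7151 0.0718] sides [0.3209 0.1814] 
 [[0.6177999973297119, 0.22830000519752502], [0.6312000155448914, -0.09229999780654907], [0.8123999834060669, -0.08470000326633453], [0.7990000247955322, 0.23589999973773956]]
[[0, 0, 512, 384, 185943], [215, 147, 39, 29, 1033], [216, 187, 39, 30, 324], [122, 189, 129, 195, 4223], [221, 192, 29, 20, 527], [149, 204, 10, 7, 17], [93, 206, 40, 40, 977], [133, 207, 7, 5, 17], [0, 318, 93, 66, 3099], [213, 351, 41, 28, 235], [225, 365, 17, 19, 132]]
side cover c [0.6717 0.0403] sides [0.1145 0.0862] 
 [[0.6259999871253967, 0.09549999982118607], [0.6312999725341797, -0.01889999955892563], [0.7172999978065491, -0.01489999983459711], [0.7120000123977661, 0.09950000047683716]]
side board c [0.7108 0.0669] sides [0.323  0.1834] 
 [[0.6118000149726868, 0.2240000069141388], [0.6266000270843506, -0.09860000014305115], [0.8098000288009644, -0.09019999951124191], [0.7950000166893005, 0.23240000009536743]]
```

```bash
python3 -c "
from h import *
print(arm.finish_job())"
```

```text
the job is handed in; nothing more can be done
None
```

The job is handed in: the cover lies face up on the pressing board, about 6 mm inside its front edge, after one slip in which it fell back flat, still against the board, and had to be tipped up again.

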